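# Turn the whetstone over into its holder and lay the flattening plate on it

### The arm

A 6-joint arm with a two-finger parallel gripper is mounted at the origin on the work surface. World frame = base frame: x ahead of the robot, y to its left, z up, the work surface at z = 0. Lengths are in m, angles in rad, forces in N, time in s.
With the tool pointing down it reaches from about 0.275 to 0.825 m from the base axis. Payload 4.9 kg.
Tool frame: the origin (TCP) lies midway between the tips of the shut fingers; the grasp point (between the pads) lies 19 mm behind it (grip_point_offset is the distance from the TCP to the grasp point, in m); z points along the fingers, x is the direction in which the jaws open and shut, and the axes are right-handed (so a half turn about z gives the same grasp; the last joint's range is limited). The gripper opens to 85 mm and grips with 20 to 120 N. Pads are 22 mm wide; open, the fingers measure 114 mm over their backs; the gripper's body (76 mm by 85 mm) begins 54 mm behind the grasp point. The pads swing forward as they close: fully open they stand 13 mm farther back than shut.
Start: joints at [-1.276, 0.326, -0.193, 1.052, 0, 1.437], TCP at [0.229, -0.5, 0.231] pointing down, gripper open.
Joint ranges: [-2.65, 2.65], [-0.97, 1.79], [-1.3, 1.35], [-1.93, 2.1], [-1.47, 1.37], [-3.14, 3.14]. Speed limits (rad/s): [2.57, 2.57, 3.14, 3.14, 3.14, 3.14].

### API

Orientations are given as a rotation vector (axis times angle).
In Python, from cell import * gives the robot as it stands. Calls block until the motion is done:
- movep(position, orientation): joint-space move of the TCP to a pose.
- move_l(position, velocity=0.15, rot=None, until_force=None): straight line of the TCP; rot=None keeps the orientation; velocity is the mean speed in m/s. With until_force (N) it stops when the force on the tool has changed by that much, and returns True; else False.
- set_joints(angles): joint-space move.
- let_go() and grab(newtons=None): open the fingers fully, or close them until they stop; newtons is the grip in N (None keeps the last).
- sleep(seconds).
- ik(position, orientation): joint angles nearest the present ones, or None.
- get_state(): the state.
- grab_frame(name): name is "scene" or "top" or "wrist"; returns a dict with "img" (400x640x3 uint8, red, green, blue), "fx", "fy", "cx", "cy" (pixels), "cam_to_world" (4x4, takes a point from camera to world coordinates); the wrist camera has in their place "T_tool_cam" (4x4, takes a point from camera to tool coordinates, whose origin is the TCP and whose axes are the tool frame's). Camera axes: x right, y down, z forward; pixel columns grow to the right and rows downward; lengths in m; the calibration is good to about 2 mm. A picture is of the moment at which its call begins: read the wrist's pose just before it. There is no depth.
A pose or a line that the arm cannot do raises MotionError and nothing moves.
- sign_off(): hands the job in, once; it reports no verdict.
Trained networks look in the newest picture that a camera, given by its name, has taken for a name from the list of things; names that differ only in an ending like _2 or _b are one class to them, and where a whole thing is asked for, a point or a joint stands for the part that bears it (a point fixed in the world has none). Each returns a list of dicts, best first, with "score" (0 to 1); they miss things now and then, are a little off and sometimes report something else, mostly with a low value. They report only what shows in the picture. A call takes as long as a camera call. They do not tell look-alikes from the thing itself.
- spot_in(camera, name): "centre" ([column, row] in pixels, amid what is visible of it).
- silhouettes(camera, name): "mask" (400x640 bool, what is visible of it) and "centre" ([column, row] in pixels, amid what is visible of it).
- tip_of(camera, name): "centre" ([column, row] in pixels: a listed point, or the origin of a listed thing).
The state is a dict: "clock": time; "q": joint angles; "joint_velocities": joint speeds; "tau": joint torques, N m; "position": TCP position; "eef_rot": TCP orientation; "contact_force": force on the tool from outside, world axes, zero at the start; "wrist_torque": the same for the moment, N m; "finger_gap": opening from 0.0 (shut) to 1.0 (fully open).
Only numpy, scipy, OpenCV 4.12 (cv2) and the standard library are available. Lean on these libraries where they do the work, as an engineer would, in place of code of your own. Each camera call takes 0.05 s, during which the arm holds its last target. There are 200 camera calls.

### The job

Get the two-sided whetstone ready for flattening: turn it over and seat it fully home in the black stone holder with its brick-red coarse face up, then lay the steel flattening plate squarely on top of it, wooden handle up and all edges flush with the stone's. The stone chips easily, so never drop it or let it topple, and leave the ear defenders, the hammer, the blade blank and the green tin where they lie.

Things in the scene. Friction and masses are not known exactly. Their poses are not given: they have to be found in the camera images.
- stone: Loose two-sided whetstone, a block 150 long (x) x 50 wide (y) x 36 thick (z), about 0.5 kg. Origin at the block's centre. Its +z axis points out of the cream fine face, -z out of the brick-red coarse face. Starts lying flat on the bench, cream face up. It stands by itself on its 50 x 36 end.
- holder: Fixed stone holder: black board 200 (x) x 86 (y) x 18 thick; on it aluminium stops 14 high frame a shallow pocket 154 (x) x 54 (y). End stops 12 thick, 70 wide; side lugs 8 thick, 22 long, at the corners only: the middle 110 of each long side is open to the fingers. Origin at the centre of the underside, on the bench; x lengthwise, z up.
- pocket (a point): Centre of the pocket's floor, 18 above the bench, axes as the holder's. The stone seated flat has its centre 18 above this point and its top 36 above.
- plate: Loose steel flattening plate 150 (x) x 50 (y) x 10 thick (z), about 0.35 kg, with a wooden handle bar on top: 100 long (x), 24 wide (y), from 10 to 34 above the underside, centred. Origin at the centre of its underside, z up through the handle. Starts flat on the bench, handle up.
- ear_defenders: Bystander, loose: pair of white and black ear defenders lying down, two cups 72 in diameter and 72 high side by side along y (each 18 to 66 from the origin), a thin black headband in a low arc (up to 84 to either side in y) reaching 131 towards -x. Origin on the bench midway between the cups.
- hammer: Bystander, loose: hammer lying flat, 260 long along its x, head at +x, about 100 wide at the head and under 40 high. Origin on the bench near the middle of its length.
- blade_blank: Bystander, loose: dark flat knife blank 5 thick, 38 wide, tang from -118 in x, tip at +124 in x. Origin on the bench.
- tin: Bystander, loose: closed metal tin with a green band, upright, 56 in diameter, 115 high. Origin at the centre of its underside, on the bench.
Mind the look-alikes: they are no part of the job. Leave any blue or yellow look-alike of the stone alone. What is meant by the holder is not purple, and is the smaller of those in its own colour.

How it is judged:
On the way:
1. the stone lies home in the pocket, brick-red face up (angle between stone's own z axis and vertical above 3.08 rad and angle between the x axis of stone and the x axis of holder, either way round below 0.06 rad and x of stone in the frame of pocket between -0.005 and 0.005 m and y of stone in the frame of pocket between -0.005 and 0.005 m and z of stone in the frame of pocket between 0.015 and 0.021 m), for 0.2 s.
At the end, for the whole second after the job is handed in: Stone flat in the pocket, brick-red face up: level and square to 0.06 rad, centred to 5 mm, height to 3 mm. Plate flat on it, handle up: level to 0.06 rad, square to 0.09 rad, centred on the stone to 7 mm lengthwise and 6 mm crosswise, height to 3 mm. Both at rest (all of step 1 and angle between plate's own z axis and vertical below 0.06 rad and angle between the x axis of plate and the x axis of stone, either way round below 0.09 rad and x of plate in the frame of stone between -0.007 and 0.007 m and y of plate in the frame of stone between -0.006 and 0.006 m and z of plate in the frame of pocket between 0.033 and 0.039 m and linear speed of each of stone, plate below 0.02 m/s); the robot touches nothing.
It fails at once if the stone falls or topples: it moves faster than 0.5 m/s while the fingers do not touch it (linear speed of stone above 0.5 m/s and contact force between the fingers and stone below 0.1 N).
It fails at once if the ear defenders shifted by more than 20 mm (distance of ear_defenders from where it was at the start of the episode above 0.02 m).
It fails at once if the hammer shifted by more than 20 mm (distance of hammer from where it was at the start of the episode above 0.02 m).
It fails at once if the blade blank shifted by more than 20 mm (distance of blade_blank from where it was at the start of the episode above 0.02 m).
It fails at once if the green tin shifted by more than 20 mm (distance of tin from where it was at the start of the episode above 0.02 m).
It also fails if it takes over 72 s, if anything falls off the work surface, if the arm or the gripper's body presses on something with over 40 N, if the wrist force passes 120 N, or if a joint passes its speed limit or range.

## Working session

There is one attempt and no reset: what is moved stays moved. The work goes in short steps, each a Python script; the robot and the scene stay as the last script left them, time stands still between calls to the robot, and variables do not carry over. Pictures are saved under pics/ and viewed, about 8 in all and at most 12, crops included, and the job is handed in when it is done.

```bash
ls; mkdir -p pics; cat > h.py <<'E'
from cell import *
import numpy as np, cv2
from scipy.spatial.transform import Rotation as R
def save(n,img): cv2.imwrite('pics/'+n+'.png',cv2.cvtColor(img,cv2.COLOR_RGB2BGR))
def ray(f,px,z,T=None):
    T=np.array(f["cam_to_world"]) if T is None else T
    d=T[:3,:3]@np.array([(px[0]-f["cx"])/f["fx"],(px[1]-f["cy"])/f["fy"],1.])
    return T[:3,3]+d*(z-T[2,3])/d[2]
def proj(f,P,T=None):
    T=np.array(f["cam_to_world"]) if T is None else T
    p=(np.atleast_2d(P)-T[:3,3])@T[:3,:3]
    return np.c_[p[:,0]/p[:,2]*f["fx"]+f["cx"],p[:,1]/p[:,2]*f["fy"]+f["cy"]]
E
python3 - <<'E'
from h import *
fs={}
for c in ("top","scene"):
    f=fs[c]=grab_frame(c); save(c,f["img"])
    print(c,f["fx"],f["cx"],f["cy"],np.round(f["cam_to_world"],3).tolist())
    for n in ("stone","holder","plate","ear_defenders","hammer","blade_blank","tin"):
        for s in silhouettes(c,n)[:4]:
            m=s["mask"].astype(np.uint8); 
            print(n,round(s["score"],2),np.round(s["centre"]),m.sum(),np.round(ray(f,s["centre"],0.02),3) , np.round(np.concatenate([np.ravel(x) for x in cv2.minAreaRect(cv2.findNonZero(m))])) if m.sum() else 0)
E
```

```text
pics
top 399.7404543024185 325.1489155274878 198.7095900981729 [[0.012, -0.987, 0.161, 0.303], [-1.0, -0.012, 0.003, -0.015], [-0.001, -0.161, -0.987, 1.185], [0.0, 0.0, 0.0, 1.0]]
stone 0.96 [429. 210.] 1043 [ 0.464 -0.317  0.02 ] [428. 211.  52.  20.  78.]
stone 0.64 [489. 227.] 1014 [ 0.416 -0.491  0.02 ] [488. 227.  19.  54.  60.]
holder 0.98 [327. 117.] 1828 [ 0.744 -0.014  0.02 ] [326. 116.  65.  29.  75.]
holder 0.92 [212. 301.] 3810 [0.195 0.305 0.02 ] [213. 302.  43.  95.   3.]
holder 0.56 [212. 204.] 2067 [0.471 0.32  0.02 ] [214. 205.  68.  31.  80.]
plate 0.56 [312. 184.] 821 [0.537 0.029 0.02 ] [313. 183.  17.  49.  63.]
ear_defenders 0.93 [238. 129.] 1161 [0.703 0.257 0.02 ] [234. 118.  54.  48.   2.]
ear_defenders 0.21 [314. 235.] 849 [0.384 0.018 0.02 ] [323. 229.  14.  80.  89.]
hammer 0.94 [422. 144.] 904 [ 0.665 -0.302  0.02 ] [429. 145.  87.  30.  17.]
hammer 0.65 [236. 126.] 1343 [0.715 0.263 0.02 ] [234. 118.  49.  54.  90.]
hammer 0.32 [212. 204.] 2029 [0.472 0.322 0.02 ] [214. 205.  68.  31.  80.]
blade_blank 0.93 [314. 232.] 816 [0.392 0.019 0.02 ] [323. 230.
[... 578 characters left out ...]
 0.71 [292. 277.] 1836 [ 0.755 -0.003  0.02 ] [290. 277.  30.  65.   6.]
holder 0.67 [216. 231.] 829 [ 0.678 -0.289  0.02 ] [210. 224.  74.  29.  34.]
plate 0.97 [323. 226.] 678 [0.554 0.029 0.02 ] [324. 224.  15.  46.  83.]
ear_defenders 0.73 [381. 285.] 1205 [0.701 0.256 0.02 ] [383. 298.  58.  58.  16.]
ear_defenders 0.33 [466. 246.] 634 [0.489 0.473 0.02 ] [466. 244.  20.  35.  24.]
hammer 0.74 [216. 230.] 817 [ 0.676 -0.29   0.02 ] [209. 224.  74.  29.  34.]
blade_blank 0.56 [335. 191.] 517 [0.405 0.024 0.02 ] [328. 190.  67.  10.  13.]
blade_blank 0.38 [378. 289.] 1281 [0.716 0.251 0.02 ] [383. 299.  58.  59.  16.]
tin 0.76 [466. 245.] 658 [0.488 0.473 0.02 ] [466. 244.  21.  36.  27.]
```

View pics/top.png

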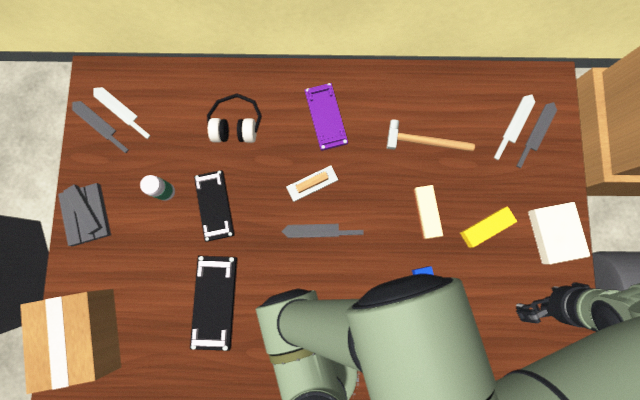

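View pics/scene.png

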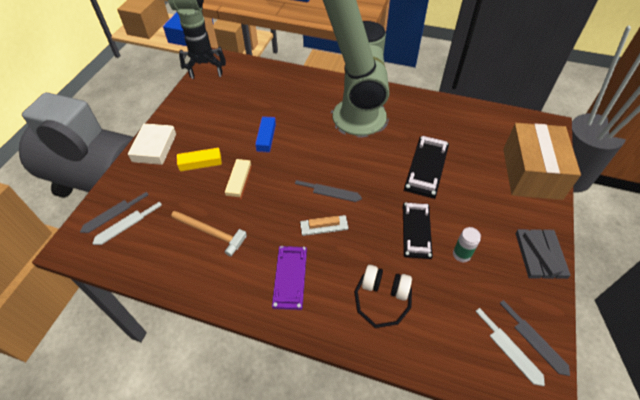

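Stone candidates in the top view are the cream block (428,211), yellow (488,227), blue (423,270) and the cream box (558,232). The cream 150x50 block is the one meant. Holder candidates are purple (326,116), large black (212,301) and small black (214,205). The small black one is meant: black, and the smaller of the two. I'll confirm both in one enlarged crop and test reachability of the tilted grasps.

```bash
cat >> h.py <<'E'
from scipy.optimize import minimize
BOX=dict(stone=[((-.075,-.025,0),(.075,.025,.036))],
 plate=[((-.075,-.025,0),(.075,.025,.010)),((-.05,-.012,.01),(.05,.012,.034))],
 holder=[((-.1,-.043,0),(.1,.043,.018)),((-.089,-.035,.018),(.089,.035,.032))])
def pts(b): return np.array([[x,y,z] for x in (b[0][0],b[1][0]) for y in (b[0][1],b[1][1]) for z in (b[0][2],b[1][2])])
def fit(f,mask,name,x0,z0=0.,T=None):
    "x,y,yaw of a thing at height z0 by silhouette IoU (4x supersampled)"
    s=4; m=cv2.resize(mask.astype(np.uint8)*255,None,fx=s,fy=s,interpolation=cv2.INTER_LINEAR)>127
    def cost(p):
        c,sn=np.cos(p[2]),np.sin(p[2]); Rz=np.array([[c,-sn,0],[sn,c,0],[0,0,1]])
        im=np.zeros(m.shape,np.uint8)
        for b in BOX[name]:
            q=proj(f,pts(b)@Rz.T+[p[0],p[1],z0],T)
            h=cv2.convexHull(((q+.5)*s*16-8).astype(np.int32))
            cv2.fillConvexPoly(im,h,1,shift=4)
        im=im>0
        return 1-(im&m).sum()/max(1,(im|m).sum())
    best=None
    for dy in (0,.15,-.15):
        S=np.array([x0+np.array(d) for d in ((0,0,dy),(.012,0,dy),(0,.012,dy),(0,0,dy+.12))])
        r=minimize(cost,S[0],method="Nelder-Mead",options=dict(initial_simplex=S,xatol=1e-4,fatol=1e-5,maxiter=200))
        if best is None or r.fun<best.fun: best=r
    return best.x,1-best.fun
def rot(yaw,lean,flip=False):
    "jaws along stone y; body leans to the -x side of yaw for lean>0"
    ux=np.array([np.cos(yaw),np.sin(yaw),0]); uz=np.array([0,0,1.])
    a=np.sin(lean)*ux-np.cos(lean)*uz; j=np.array([-np.sin(yaw),np.cos(yaw),0])*(-1 if flip else 1)
    return R.from_matrix(np.c_[j,np.cross(a,j),a])
def wcam(name):
    s=get_state(); f=grab_frame("wrist")
    T=np.eye(4); T[:3,:3]=R.from_rotvec(s["eef_rot"]).as_matrix(); T[:3,3]=s["position"]
    return f,T@np.array(f["T_tool_cam"])
def near(a,yaw): return yaw+np.pi*np.round((a-yaw)/np.pi)
E
python3 - <<'E'
from h import *
f=grab_frame("top"); print(get_state()["clock"])
for n,px,init in (("stone",(429,210),(.464,-.317)),("plate",(312,184),(.537,.029)),("holder",(212,204),(.471,.32))):
    ss=[s for s in silhouettes("top",n) if np.hypot(*(np.array(s["centre"])-px))<8]
    if not ss: print(n,"miss"); continue
    m=ss[0]["mask"].astype(np.uint8)
    r=cv2.minAreaRect(cv2.findNonZero(m)); b=cv2.boxPoints(r)
    e=[b[1]-b[0],b[2]-b[1]]; e=max(e,key=lambda v:np.hypot(*v))
    y=np.arctan2(-e[0],-e[1]); y=near(0,y)
    x,i=fit(f,ss[0]["mask"],n,np.array([*init,y])); print(n,np.round(x,4),round(i,3),near(0,x[2]))
w,T=wcam("wrist"); print(np.round(w["T_tool_cam"],3).tolist(),w["fx"])
I=f["img"]; A=cv2.resize(I[175:285,390:520],None,fx=3,fy=3); B=cv2.resize(I[160:360,180:245],None,fy=1.65,fx=1.65)
C=np.zeros((330,A.shape[1]+B.shape[1],3),np.uint8); C[:A.shape[0],:A.shape[1]]=A; C[:B.shape[0],A.shape[1]:]=B; save("crop1",C)
# reach tests
for pos in ([.464,-.317,.10],[.45,-.15,.15],[.5,-.1,.15],[.45,.15,.15]):
    for yd in range(0,360,30):
        o=[]
        for l in (-60,-45,-30,30,45,60):
            k=0
            for fl in (0,1):
                q=ik(pos,rot(np.radians(yd),np.radians(l),fl).as_rotvec()); k+=(q is not None)*(1+fl)
            o.append(k)
        print(pos,yd,o)
E
```

```text
0.85
stone [ 0.4586 -0.3148  0.1535] 0.93 0.1535417953502983
plate [ 0.5429  0.0278 -1.1146] 0.961 -1.1145686203349647
holder [0.4711 0.319  0.2257] 0.968 0.2257042884759995
[[1.0, -0.0, 0.0, 0.0], [0.0, 0.96, 0.28, -0.07], [-0.0, -0.28, 0.96, -0.142], [0.0, 0.0, 0.0, 1.0]] 320.77234617380634
[0.464, -0.317, 0.1] 0 [0, 3, 3, 3, 3, 3]
[0.464, -0.317, 0.1] 30 [3, 3, 3, 3, 3, 3]
[0.464, -0.317, 0.1] 60 [3, 3, 3, 3, 3, 3]
[0.464, -0.317, 0.1] 90 [3, 3, 3, 3, 3, 3]
[0.464, -0.317, 0.1] 120 [3, 3, 3, 3, 3, 0]
[0.464, -0.317, 0.1] 150 [0, 3, 3, 3, 3, 0]
[0.464, -0.317, 0.1] 180 [3, 3, 3, 3, 3, 0]
[0.464, -0.317, 0.1] 210 [3, 3, 3, 3, 3, 3]
[0.464, -0.317, 0.1] 240 [3, 3, 3, 3, 3, 3]
[0.464, -0.317, 0.1] 270 [3, 3, 3, 3, 3, 3]
[0.464, -0.317, 0.1] 300 [0, 3, 3, 3, 3, 3]
[0.464, -0.317, 0.1] 330 [0, 3, 3, 3, 3, 0]
[0.45, -0.15, 0.15] 0 [3, 3, 3, 3, 3, 0]
[0.45, -0.15, 0.15] 30 [3, 3, 3, 3, 3, 3]
[0.45, -0.15, 0.15] 60 [3, 3, 3, 3, 3, 3]
[0.45, -0.15, 0.15] 90 [3, 3, 3, 3, 3, 3]
[0.45, -0.15, 0.15] 120 [3, 3, 3, 3, 3, 3]
[0.45, -0.15, 0.15] 150 [0, 0, 3, 3, 3, 3]
[0.45, -0.15, 0.15] 180 [0, 3,
[... 513 characters left out ...]
5, -0.1, 0.15] 210 [3, 3, 3, 3, 3, 3]
[0.5, -0.1, 0.15] 240 [3, 3, 3, 3, 3, 3]
[0.5, -0.1, 0.15] 270 [3, 3, 3, 3, 3, 3]
[0.5, -0.1, 0.15] 300 [3, 3, 3, 3, 3, 3]
[0.5, -0.1, 0.15] 330 [0, 3, 3, 3, 3, 0]
[0.45, 0.15, 0.15] 0 [3, 3, 3, 3, 3, 0]
[0.45, 0.15, 0.15] 30 [3, 3, 3, 3, 3, 0]
[0.45, 0.15, 0.15] 60 [3, 3, 3, 3, 3, 3]
[0.45, 0.15, 0.15] 90 [3, 3, 3, 3, 3, 3]
[0.45, 0.15, 0.15] 120 [3, 3, 3, 3, 3, 3]
[0.45, 0.15, 0.15] 150 [3, 3, 3, 3, 3, 3]
[0.45, 0.15, 0.15] 180 [0, 3, 3, 3, 3, 3]
[0.45, 0.15, 0.15] 210 [0, 3, 3, 3, 3, 3]
[0.45, 0.15, 0.15] 240 [3, 3, 3, 3, 3, 3]
[0.45, 0.15, 0.15] 270 [3, 3, 3, 3, 3, 3]
[0.45, 0.15, 0.15] 300 [3, 3, 3, 3, 3, 3]
[0.45, 0.15, 0.15] 330 [3, 3, 3, 3, 3, 3]
```

View pics/crop1.png

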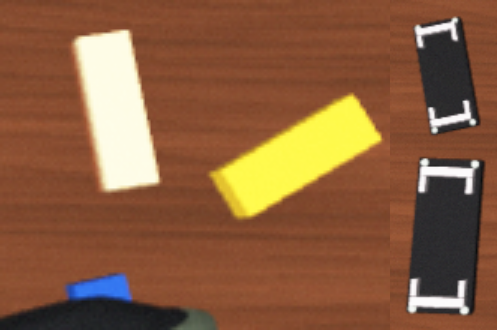

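Crop confirms both: the cream block in the left part at (115,110), next to the yellow and blue ones, and the smaller black holder at right (447,75), above the larger black one. Now I'll refine the stone pose with the wrist camera and plan both 90° turns.

```bash
cat >> h.py <<'E'
def H(rotm,p):
    T=np.eye(4); T[:3,:3]=rotm; T[:3,3]=p; return T
def Rz(y): return R.from_euler('z',y).as_matrix()
def toolat(gp,yaw,lean,flip,back=0.):
    r=rot(yaw,lean,flip); a=r.as_matrix()[:,2]
    return H(r.as_matrix(),np.array(gp)+a*(.019-back))
def pose(T): return T[:3,3],R.from_matrix(T[:3,:3]).as_rotvec()
def cur():
    s=get_state(); return H(R.from_rotvec(s["eef_rot"]).as_matrix(),s["position"])
def mp(T): movep(*pose(T))
def ml(T,v=.15,**k): p,r=pose(T); return move_l(p,velocity=v,rot=r,**k)
def up(T,dz): T=T.copy(); T[2,3]+=dz; return T
def look(name,init,z0=0.,tag=None,mz=None):
    f,T=wcam("wrist"); exp=proj(f,[[init[0],init[1],z0+.02]],T)[0]
    ss=sorted(silhouettes("wrist",name),key=lambda s:np.hypot(*(np.array(s["centre"])-exp)))
    if tag: save(tag,f["img"])
    if not ss: print("miss",exp); return None
    x,i=fit(f,ss[0]["mask"],name,np.array(init),z0,T)
    print(name,"exp",np.round(exp),"got",np.round(ss[0]["centre"]),round(ss[0]["score"],2),"fit",np.round(x,4),"iou",round(i,3)); return x
E
python3 - <<'E'
from h import *
st=np.array([.4586,-.3148,.1535]); d=np.radians
for fl in (0,1):
    print(fl)
    gp=Rz(st[2])@[-.025,0,.023]+[st[0],st[1],0]
    F=(.46,-.22); y2=d(65)
    for n,T in (("look",toolat([.44,-.31,.24],st[2],0,fl)),("pre",toolat(gp,st[2],d(45),fl,.1)),("g",toolat(gp,st[2],d(45),fl)),("lift",up(toolat(gp,st[2],d(45),fl),.2)),
      ("st",toolat([*F,.10],y2,d(-45),fl)),("sth",toolat([*F,.25],y2,d(-45),fl)),("re",toolat([*F,.10],y2,d(45),fl)),("reh",toolat([*F,.25],y2,d(45),fl)),("flat",toolat([*F,.023],y2,d(-45),fl))):
        q=ik(*pose(T)); print(n,None if q is None else np.round(q,2))
T=toolat([.42,-.31,.22],st[2],0,1); q1=ik(*pose(T)); T0=toolat([.42,-.31,.22],st[2],0,0); q0=ik(*pose(T0)); c=np.array(get_state()["q"])
T=min((T,T0),key=lambda t:np.abs(np.array(ik(*pose(t)))-c).max()); mp(T)
look("stone",st,tag="w1"); print(get_state()["clock"],get_state()["q"])
E
```

```text
0
look [-0.75  0.31 -0.24  1.02  0.   -0.9 ]
pre [-1.33  0.4  -0.89  0.19  0.78 -1.44]
g [-1.15  0.59 -0.91 -0.18  0.75 -1.21]
lift [-1.15  0.17 -0.74  0.41  0.75 -1.21]
st [-0.2   0.63 -0.4   0.77 -0.76 -1.25]
sth [-0.2   0.44 -0.26  1.1  -0.76 -1.25]
re [-0.95  0.68 -0.32  1.04  0.66 -2.25]
reh [-0.95  0.5  -0.19  1.35  0.66 -2.25]
flat [-0.2   0.75 -0.43  0.62 -0.76 -1.25]
1
look [-0.75  0.31 -0.24  1.02  0.    2.24]
pre [-1.33  0.4  -0.89  0.19  0.78  1.7 ]
g [-1.15  0.59 -0.91 -0.18  0.75  1.93]
lift [-1.15  0.17 -0.74  0.41  0.75  1.93]
st [-0.2   0.63 -0.4   0.77 -0.76  1.89]
sth [-0.2   0.44 -0.26  1.1  -0.76  1.89]
re [-0.95  0.68 -0.32  1.04  0.66  0.89]
reh [-0.95  0.5  -0.19  1.35  0.66  0.89]
flat [-0.2   0.75 -0.43  0.62 -0.76  1.89]
stone exp [327. 135.] got [327. 126.] 0.75 fit [ 0.4566 -0.3147  0.1698] iou 0.976
2.2083 [-7.79375925e-01  2.97892476e-01 -3.13459903e-01  9.58926419e-01
 -2.92647220e-04  2.21035131e+00]
```

View pics/w1.png

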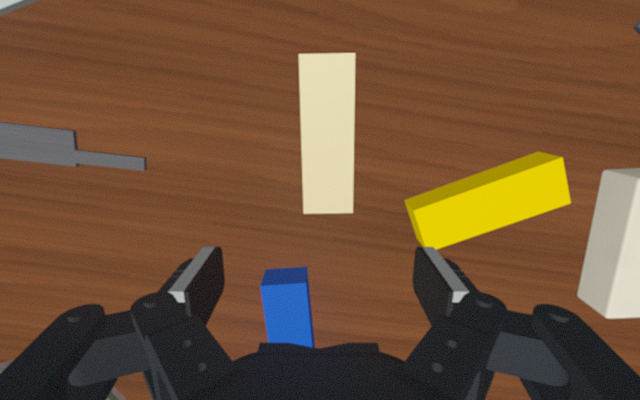

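The stone fit now has IoU 0.976: (0.4566,-0.3147), yaw 0.170. It is clear of the blue and yellow blocks. Running stage 1: grasp leaning +35°, turn, stand it on its end.

```bash
cat > s1.py <<'E'
from h import *
d=np.radians; fl=1; st=np.array([.4566,-.3147,.1698])
Ts=H(Rz(st[2]),[st[0],st[1],.018]); gp=(Ts@[-.022,0,.006,1])[:3]
G=toolat(gp,st[2],d(35),fl); P=toolat(gp,st[2],d(35),fl,.09)
mp(P); ml(G,.12); grab(70)
s=get_state(); print("gap",s["finger_gap"],s["clock"])
Tst=np.linalg.inv(cur())@Ts           # stone in tool frame
ml(up(cur(),.15),.2)
# standing: stone turned +90 deg about its y (x axis -> down), yaw y2
y2=d(65); Rs=Rz(y2)@R.from_euler('y',90,degrees=True).as_matrix()
S=H(Rs,[.46,-.22,.075])@np.linalg.inv(Tst)
print(np.round(S,3).tolist(), ik(*pose(up(S,.1))))
mp(up(S,.1)); ml(up(S,.012),.12)
print("touch",ml(up(S,-.01),.03,until_force=4),np.round(cur()[2,3]-S[2,3],4))
np.save("Tst.npy",Tst); np.save("Rs.npy",Rs)
f=grab_frame("scene"); save("stand",cv2.resize(f["img"][60:260,120:440],None,fx=2,fy=2)); print(get_state()["clock"],get_state()["contact_force"],get_state()["finger_gap"])
E
python3 s1.py
```

```text
gap 0.57764979049306 4.2417
[[0.906, -0.243, -0.346, 0.456], [-0.422, -0.52, -0.742, -0.228], [0.001, 0.819, -0.574, 0.086], [0.0, 0.0, 0.0, 1.0]] [-0.13637062  0.6009619  -0.26268309  1.10507789 -0.89826508  2.06462694]
touch True 0.001
7.875 [ 0.68424507 -2.27115623  4.12507872] 0.5782398485077495
```

View pics/stand.png

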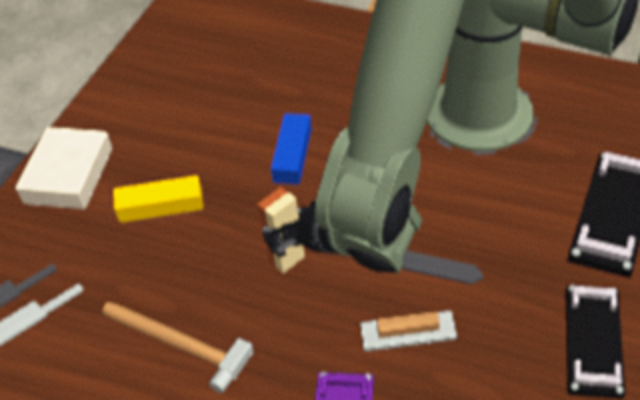

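The stone is standing, held, at (282,230) in the crop, with the cream side toward the arm. Contact came within 1 mm of the planned height. Next: release, go over to the other side, regrasp at +55°, and lay it red face up.

```bash
cat > s2.py <<'E'
from h import *
d=np.radians; fl=1; y2=d(65)
Ts=cur()@np.load("Tst.npy"); 
let_go(); C=cur(); B=C.copy(); B[:3,3]-=.1*C[:3,2]
ml(B,.2); 
c=Ts[:3,3]; Rs=np.load("Rs.npy"); 
# grasp 22 mm above centre, 6 mm toward the red face (-ux side: stone -z)
ux=np.array([np.cos(y2),np.sin(y2),0])
print("z axis",np.round(Ts[:3,2],3),"ux",np.round(ux,3),"c",np.round(c,4))
gp=c-ux*.006+[0,0,.022]
G=toolat(gp,y2,d(55),fl); P=toolat(gp,y2,d(55),fl,.09)
ml(up(B,.13),.3); mp(up(P,.13)); ml(P,.25); ml(G,.12); grab(70)
s=get_state(); print("gap",s["finger_gap"],s["clock"])
Ts=H(Rs,[*c[:2],.075]); Tst=np.linalg.inv(cur())@Ts
ml(up(cur(),.10),.2)
Rf=Rz(y2)@R.from_euler('y',180,degrees=True).as_matrix()
S=H(Rf,[.45,-.23,.018])@np.linalg.inv(Tst)
mp(up(S,.10)); ml(up(S,.012),.12)
print("touch",ml(up(S,-.008),.03,until_force=4),np.round(cur()[2,3]-S[2,3],4))
print("stone now",np.round(cur()@Tst,3).tolist())
let_go(); C=cur(); B=C.copy(); B[:3,3]-=.1*C[:3,2]; ml(B,.2); ml(up(B,.08),.3)
f=grab_frame("scene"); save("flat",cv2.resize(f["img"][60:260,120:440],None,fx=2,fy=2)); print(get_state()["clock"])
E
python3 s2.py
```

```text
z axis [ 0.422  0.907 -0.002] ux [0.423 0.906 0.   ] c [ 0.4601 -0.2204  0.076 ]
gap 0.5804152440782672 13.0083
touch True 0.0006
stone now [[-0.422, -0.907, 0.0, 0.45], [-0.907, 0.422, -0.001, -0.23], [0.001, -0.001, -1.0, 0.019], [0.0, 0.0, 0.0, 1.0]]
17.8083
```

View pics/flat.png

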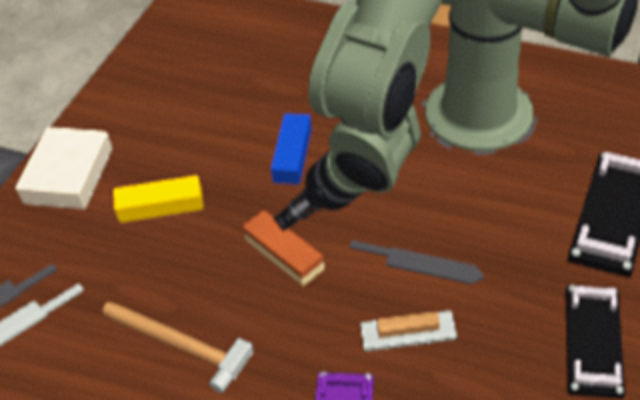

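The stone lies flat, red face up, at crop (285,247). Now measuring holder, then stone, from matching camera views so calibration bias cancels.

```bash
cat >> h.py <<'E'
def lookat(name,init,z0,fl,tag=None,offs=(-.03,-.055),h=.21):
    o=[]
    for k in offs:
        T=toolat([init[0]+k*np.cos(init[2]),init[1]+k*np.sin(init[2]),z0+h],init[2],0,fl)
        mp(T); sleep(.15); x=look(name,init,z0,tag); tag=None
        if x is not None: x[2]=near(init[2],x[2]); o.append(x)
    return np.mean(o,0)
E
python3 - <<'E'
from h import *
for y in (.2257,.2257-np.pi):
  for fl in (0,1): print(y,fl,ik(*pose(toolat([.471,.319,.21],y,0,fl))))
for y in (np.radians(65),np.radians(65)-np.pi):
  for fl in (0,1): print(y,fl,ik(*pose(toolat([.45,-.23,.21],y,0,fl))))
st=lookat("stone",[.45,-.23,np.radians(65)],0,1); print(st)
ho=lookat("holder",[.4711,.319,.2257],0,1,"wh"); print(ho)
np.save("ho.npy",ho);np.save("st.npy",st); print(get_state()["clock"])
E
```

```text
0.2257 0 [ 4.65570757e-01  3.89874729e-01 -2.05817006e-01  9.75104592e-01
 -4.44089210e-16  2.39870757e-01]
0.2257 1 [ 4.65570757e-01  3.89874729e-01 -2.05817006e-01  9.75104592e-01
 -4.44089210e-16 -2.90172190e+00]
-2.9158926535897933 0 [ 4.65570757e-01  3.89874729e-01 -2.05817006e-01  9.75104592e-01
 -4.44089210e-16 -2.90172190e+00]
-2.9158926535897933 1 [ 4.65570757e-01  3.89874729e-01 -2.05817006e-01  9.75104592e-01
 -4.44089210e-16  2.39870757e-01]
1.1344640137963142 0 [-0.61865227  0.27669812 -0.37121669  0.92288151  0.         -1.75311628]
1.1344640137963142 1 [-6.18652266e-01  2.76698122e-01 -3.71216695e-01  9.22881510e-01
 -4.44089210e-16  1.38847637e+00]
-2.007128639793479 0 [-6.18652266e-01  2.76698122e-01 -3.71216695e-01  9.22881510e-01
 -4.44089210e-16  1.38847637e+00]
-2.007128639793479 1 [-0.61865227  0.27669812 -0.37121669  0.92288151  0.         -1.75311628]
stone exp [320. 145.] got [322. 139.] 0.83 fit [ 0.4507 -0.2302  1.1314] iou 0.974
stone exp [318. 118.] got [318. 110.] 0.95 fit [ 0.4505 -0.2308  1.135 ] iou 0.985
[ 0.45059879 -0.23049953  1.13320889]
holder exp [317. 144.] got [320. 130.] 0.64 fit [0.4693 0.3164 0.2226] iou 0.981
holder exp [318. 118.] got [319. 103.] 0.84 fit [0.469  0.3163 0.2254] iou 0.981
[0.46917821 0.31635867 0.2240299 ]
23.4417
```

View pics/wh.png

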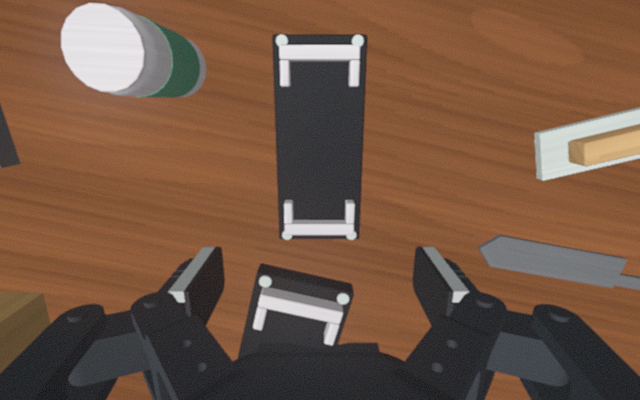

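Holder fit is consistent over two views (IoU 0.98). It shows at (320,130) with the two end stops at (318,52) and (320,228), the tin to the left and the larger holder below. Picking the stone vertically and seating it.

```bash
cat > s3.py <<'E'
from h import *
ho=np.load("ho.npy"); st=np.load("st.npy"); fl=1
G=toolat([st[0],st[1],.025],st[2],0,fl)
mp(up(G,.10)); ml(G,.15); grab(60); print("gap",get_state()["finger_gap"])
ml(up(cur(),.13),.25)
u=np.array([np.cos(ho[2]),np.sin(ho[2])]); v=np.array([-u[1],u[0]])
def tgt(dx,dy,dz): 
    p=ho[:2]+u*dx+v*(dy+.0005); return toolat([*p,.018+.025+dz],ho[2],0,fl)
mp(tgt(0,0,.10)); ml(tgt(0,0,.022),.15); sleep(.2)
for dx,dy in [(0,0),(2e-3,0),(-2e-3,0),(0,2e-3),(0,-2e-3),(2e-3,2e-3),(-2e-3,-2e-3),(2e-3,-2e-3),(-2e-3,2e-3)]:
    ml(tgt(dx,dy,.018),.05); hit=ml(tgt(dx,dy,-.002),.02,until_force=6)
    e=cur()[2,3]-tgt(0,0,0)[2,3]; print(dx,dy,hit,round(e,4))
    if e<.003: break
s=get_state(); print(s["clock"],np.round(s["contact_force"],1),s["finger_gap"])
E
python3 s3.py
```

```text
gap 0.576056673419897
0 0 True 0.001
34.375 [-1.1 -0.2  5.1] 0.5713929508839909
```

Seated on the first try: contact 1 mm above nominal floor height, well below the 14 mm stop tops. Release, verify from the wrist camera, then measure the plate.

```bash
cat > s4.py <<'E'
from h import *
ho=np.load("ho.npy"); fl=1
let_go(); ml(up(cur(),.12),.3)
st=lookat("stone",[*ho[:2],ho[2]],.018,fl,"ws",offs=(-.04,),h=.21)
u=np.array([np.cos(ho[2]),np.sin(ho[2])]); e=st[:2]-ho[:2]
print("stone in holder mm",1e3*e@u,1e3*e@[-u[1],u[0]],"yaw",st[2]-ho[2],get_state()["clock"])
pl=lookat("plate",[.5429,.0278,-1.1146],0,fl,"wp",offs=(-.04,),h=.20)
np.save("st2.npy",st); np.save("pl.npy",pl); print(pl,get_state()["clock"])
a,b=cv2.imread("pics/ws.png"),cv2.imread("pics/wp.png")
cv2.imwrite("pics/sp.png",np.hstack([a[0:280,120:520],b[0:280,120:520]]))
E
python3 s4.py
```

```text
stone exp [317. 132.] got [314. 124.] 0.72 fit [0.4693 0.3158 0.2273] iou 0.979
stone in holder mm -0.021880465962590693 -0.5308976689448006 yaw 0.003306887685593146 36.0333
plate exp [318. 134.] got [322. 127.] 0.77 fit [ 0.5409  0.0268 -1.1019] iou 0.974
[ 0.54087577  0.02679419 -1.10185027] 37.3083
```

View pics/sp.png

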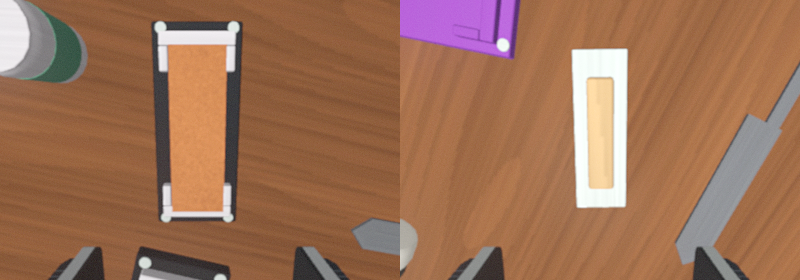

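The stone is home, red face up, within about 0.5 mm and 0.003 rad. The plate shows at (600,128) in the right half, with the handle up and clear space around it. Placing the plate.

```bash
cat > s5.py <<'E'
from h import *
ho=np.load("ho.npy"); st=np.load("st2.npy"); pl=np.load("pl.npy"); fl=1
G=toolat([pl[0],pl[1],.033],pl[2],0,fl)
mp(up(G,.08)); print("hit",ml(G,.12,until_force=15)); grab(50); print("gap",get_state()["finger_gap"]*85)
C=cur(); h=C[2,3]; ml(up(C,.14),.25)
yaw=(st[2]+ho[2])/2; v=np.array([-np.sin(yaw),np.cos(yaw)])
p=(st[:2]+ho[:2])/2+v*.0005
S=toolat([*p,0],yaw,0,fl); S[2,3]=h+.054
mp(up(S,.07)); ml(up(S,.012),.15); sleep(.2)
print("touch",ml(up(S,-.004),.02,until_force=4),round(cur()[2,3]-S[2,3],4))
let_go(); ml(up(cur(),.10),.25); s=get_state(); print(s["clock"],s["contact_force"])
mp(toolat([p[0]-.04*np.cos(yaw),p[1]-.04*np.sin(yaw),.054+.2],yaw,0,fl)); sleep(.15)
x=look("plate",[*p,yaw],.054,"wf"); e=x[:2]-st[:2]; print("mm",1e3*e@[np.cos(yaw),np.sin(yaw)],1e3*e@v,"yaw",x[2]-st[2])
a=cv2.imread("pics/wf.png")[0:280,120:520]; f=grab_frame("scene"); b=cv2.cvtColor(f["img"][150:330,360:520],cv2.COLOR_RGB2BGR)
cv2.imwrite("pics/fin.png",np.hstack([a,cv2.resize(b,(249,280))])); print(get_state()["clock"])
E
python3 s5.py
```

```text
hit False
gap 22.74205320653625
touch True -0.0
43.5583 [ 0.72409389  0.23815378 -0.76266821]
plate exp [317. 133.] got [320. 126.] 0.76 fit [0.468  0.3153 0.225 ] iou 0.982
mm -1.316406842325057 -0.20045062306627145 yaw -0.0023652416931371767
44.2667
```

View pics/fin.png

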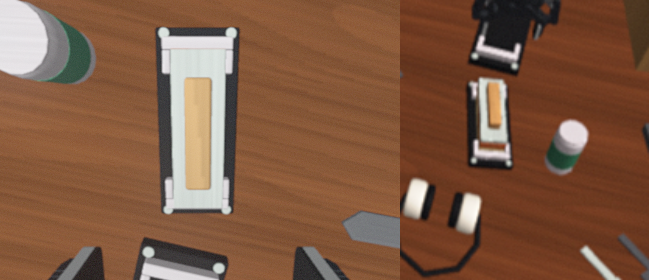

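The plate lies flush on the stone at (197,133), handle up. It measures about 1.3 mm off lengthwise and 0.2 mm crosswise. The red strip in the scene view is the stone's end face below the plate. Handing in.

```bash
python3 -c "
from h import *
sign_off(); print(get_state()['clock'])"
```

```text
the job is handed in; nothing more can be done
the job is handed in; nothing more can be done
```

The whetstone is flipped and seated in the smaller black holder, brick-red face up, with the flattening plate flush on top and its handle up. I handed the job in at about 44 s of the 72 s allowed.

I turned the stone over in two 90° stages, standing it on its end between grasps. Every set-down was a slow lowering that stopped on contact, and the stone was never dropped.

**Last checks:**
- **Stone in the pocket:** it measured 0.0 mm and −0.5 mm off centre and 0.003 rad off square. Contact came about 1 mm above the nominal height while it was still gripped. I measured this before placing the plate and did not repeat it, because the plate covers the stone.
- **Plate on the stone:** it measured −1.3 mm lengthwise, −0.2 mm crosswise and 0.002 rad off square, with contact at the nominal height.
- **Disagreements:** the overhead camera placed the holder 2–3 mm away from where the wrist camera did. I used the wrist camera, and the stone seated on the first try.
- **Bystanders:** the ear defenders, hammer, blade blank and green tin looked undisturbed wherever they appeared in the pictures. I did not measure their positions again at the end.

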